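# Put the foam tool tray of the packing table back in order

## Robot

A 7-joint arm with a two-finger parallel gripper is mounted at the origin on a cart in front of the work surface, level with it; the furniture and walls round the work are solid. World frame = base frame: x ahead of the robot, y to its left, z up, the work surface at z = 0. Lengths are in m, angles in rad, forces in N, time in s.
With the tool pointing down it reaches from about 0.425 to 0.95 m from the base axis. Payload 4.7 kg.
Tool frame: the origin (TCP) lies midway between the tips of the shut fingers; the grasp point (between the pads) lies 19 mm behind it; z points along the fingers, y is the line along which they close (so a half turn about z gives the same grasp; the last joint's range is limited). The gripper opens to 85 mm and grips with 20 to 120 N. Pads are 22 mm wide; open, the fingers measure 114 mm over their backs; the gripper's body (76 mm by 85 mm) begins 54 mm behind the grasp point. The pads swing forward as they close: fully open they stand 13 mm farther back than shut.
Start: joints at [1.269, 0.469, -0.049, 1.532, 0.024, 1.141, -0.082], TCP at [0.182, -0.65, 0.231] pointing down, gripper open.
Joint ranges: [-2.59, 2.59], [-0.33, 1.99], [-1.39, 1.29], [0.1, 2.45], [-1.04, 4.18], [0.21, 1.99], [-2.66, 2.66]. Speed limits (rad/s): [2.57, 2.57, 3.14, 3.14, 3.14, 3.14, 3.14].

## Interface

Orientations are given as [roll, pitch, yaw] about the fixed x, y, z axes, in that order (R = Rz(yaw) Ry(pitch) Rx(roll)).
In Python, from plant import * gives the robot as it stands.
- The arm moves only by the tool move_arm, never from a script. Its argument "commands" is one flat list of numbers, 5 for each row, row after row: the shift along the tool's x, y, z in mm, then the turn about the tool's z in rad, then the opening, from -1 (shut) to 1 (fully open). In form: [dx, dy, dz, twist, gripper, dx, dy, dz, twist, gripper, ...]. A call has exactly 8 rows; each row is the pose to reach, as a shift and turn from the pose commanded when the call began, along the tool's axes at that moment; what a row does not reach only later rows make up. A row lasts 1/12 s, in which the tool goes at most 41.7 mm and 7.16 degrees, less where a joint would pass 70% of its speed; a pose out of reach is approached as far as the arm can. A call with a gripper value outside its range is refused whole. The fingers move at their own pace and stop on an object; "force" is the grip in N (left out, the last holds). Time passes only in rows, so rows that repeat a pose let the fingers close, or fill a call up. It gives the time, the measured TCP pose, the force, the opening and the grip force at its end, in the units of the state.
- observe(): the state, without advancing time (a new reading comes with each control period).
- grab_frame(name): name is "scene" or "top" or "wrist"; returns the picture (480x640x3 uint8, blue, green, red); there is no depth.
- camera_params(name): a dict with "fx", "fy", "cx", "cy" (pixels), "k1" (the pictures are not rectified: a ray, as slopes to the right and down, at radius r is drawn at 1 + k1 r^2 times it, then the intrinsics apply), "T" (4x4, takes a point from camera to world coordinates). Camera axes: x right, y down, z forward; pixel columns grow to the right and rows downward; lengths in m; the calibration is good to about 2 mm. A picture is of the moment at which its call begins: read the wrist's pose just before it. camera_params takes no time and is no camera call; for the wrist camera it gives the pose at the moment of the call.
- job_done(): hands the job in; it is judged then, once.
The state is a dict: "time_s": time; "joint_pos": joint angles; "dq": joint speeds; "tau": joint torques, N m; "ee_pos": TCP position; "tool_rot": TCP orientation; "wrist_force": force on the tool from outside, world axes, zero at the start; "wrist_torque": the same for the moment, N m; "opening": finger opening in m; "gripper_force": force on a finger pad.
Only numpy, scipy, OpenCV 4.12 (cv2) and the standard library are available. Lean on these libraries where they do the work, as an engineer would, in place of code of your own. Each camera call takes 0.05 s, during which the arm holds its last target. There are 200 camera calls.

## Task

The tool tray has been filled wrongly: the red and the blue screwdriver lie in each other's foam cut-outs, and the marker lies in the stapler's, so the stapler was left on the table. Put every tool fully down into its own cut-out (red screwdriver on the red floor, blue on the blue floor, marker in the narrow white one, stapler in the yellow one), laying a tool down on the free table where you need room, and do not push the red-lidded jar or the roll of tape about.

Things in the scene. Friction and masses are not known exactly. Their poses are not given: they have to be found in the camera images.
- red_grip (a point): Screwdriver, red handle (27 wide, 24 high, 98 mm long), thin steel shaft (6 mm), 212 mm long, 0.09 kg, loose; starts in the insert with the blue floor. This point: middle of the handle, on the tool's axis, 12 mm above what it lies on; grip here, across the handle. y along the tool: handle's end 51 mm along +y, shaft's tip 161 mm along -y. It may roll about y.
- blue_grip (a point): Screwdriver, blue handle (27 wide, 24 high, 98 mm long), thin steel shaft (6 mm), 212 mm long, 0.09 kg, loose; starts in the insert with the red floor. This point: middle of the handle, on the tool's axis, 12 mm above what it lies on; grip here, across the handle. y along the tool: handle's end 51 mm along +y, shaft's tip 161 mm along -y. It may roll about y.
- marker_mid (a point): White marker pen with black cap, round, 17 mm thick, 135 mm long along y, 0.02 kg, loose; starts in the stapler's insert. This point: its middle, on its axis, 8 mm above what it lies on; grip here. It may roll about y.
- stapler: Desk stapler, red top on a black base, rigid, 140 (its x) x 36 (y) x 47 mm high, 0.24 kg, loose; starts on the table left of the tray. Grip across its y, at its middle; the top part, 27 to 47 mm high, is 30 mm wide. Origin: centre of the underside.
- red_insert: Fixed black foam insert, 80 (x) x 246 (y) x 15 mm high, pocket 10 mm deep with red floor 5 mm above the origin (centre of underside; z up). Pocket: handle part 42 wide, y -1 to 113 mm; shaft groove 24 wide, y -113 to -1; fits only handle to +y. Black finger channel across insert, y 28 to 82, deep as the pocket. Seated handle middle: (0, 55, 17) mm in this frame.
- blue_insert: Same insert and pocket as the red one, but with blue floor: seated handle middle (0, 55, 17) mm in this frame. All four inserts lie side by side, in any order, 81 mm apart, in a fixed grey metal tray (334 x 256 mm, rim 13 mm high), +y roughly towards the robot. The table right of the tray (x 0.42 to 0.64, y -0.28 to -0.38 m) is free to lay a tool down.
- marker_insert: Fixed black foam insert, 80 (x) x 246 (y) x 15 mm high; centred straight pocket 31 wide, 150 mm long along y, 10 mm deep, white floor 5 mm above the origin (centre of underside). Black finger channel across insert, y -27 to 27 mm, deep as the pocket. Marker either way round; seated, its middle is at (0, 0, 13) mm in this frame.
- stapler_insert: Fixed black foam insert, 80 (x) x 246 (y) x 15 mm high; centred straight pocket 50 wide, 154 mm long along y, 10 mm deep, yellow floor 5 mm above the origin (centre of underside). Black finger channel across insert, y -27 to 27 mm, deep as the pocket. Stapler: its x along this y, either way round; seated origin (0, 0, 5) mm in this frame.
- jar: Bystander: round jar with red lid and yellow label, 61 mm across, 73 mm high, loose, left of the tray towards the back. Origin: centre of the underside.
- tape_roll: Bystander: flat roll of beige packing tape, 103 mm across, 25 mm high, loose, right of the tray towards the back. Origin: centre of the underside.

How it is judged:
At the end, for the whole second after the job is handed in: Each tool lies at the bottom of its own pocket: height within -3/+4 mm of seated, position within 12 mm across and 13 mm along the pocket, direction within 0.15 rad (marker 0.2), screwdriver handles in the wide part; stapler level and at rest (x of red_grip in the frame of red_insert between -0.012 and 0.012 m and y of red_grip in the frame of red_insert between 0.042 and 0.068 m and z of red_grip in the frame of red_insert between 0.014 and 0.021 m and angle between the y axis of red_grip and the y axis of red_insert, either way round below 0.15 rad and x of blue_grip in the frame of blue_insert between -0.012 and 0.012 m and y of blue_grip in the frame of blue_insert between 0.042 and 0.068 m and z of blue_grip in the frame of blue_insert between 0.014 and 0.021 m and angle between the y axis of blue_grip and the y axis of blue_insert, either way round below 0.15 rad and x of marker_mid in the frame of marker_insert between -0.012 and 0.012 m and y of marker_mid in the frame of marker_insert between -0.013 and 0.013 m and z of marker_mid in the frame of marker_insert between 0.01 and 0.017 m and angle between the y axis of marker_mid and the y axis of marker_insert, either way round below 0.2 rad and x of stapler in the frame of stapler_insert between -0.012 and 0.012 m and y of stapler in the frame of stapler_insert between -0.013 and 0.013 m and z of stapler in the frame of stapler_insert between 0.002 and 0.009 m and angle between the x axis of stapler and the y axis of stapler_insert, either way round below 0.15 rad and angle between stapler's own z axis and vertical below 0.1 rad and linear speed of stapler below 0.02 m/s); the robot touches nothing.
It fails at once if the jar with the red lid is pushed more than 30 mm from its place (distance of jar from where it was at the start of the episode above 0.03 m).
It fails at once if the roll of tape is pushed more than 30 mm from its place (distance of tape_roll from where it was at the start of the episode above 0.03 m).
It also fails if it takes over 115 s, if anything falls off the work surface, if the arm or the gripper's body presses on something with over 40 N, if the wrist force passes 120 N, or if a joint passes its speed limit or range.

## Working session

There is one attempt and no reset: what is moved stays moved. The work goes in short steps, Python scripts to look and compute and a tool call to move; the robot and the scene stay as the last step left them, time stands still between calls to the robot, and variables do not carry over. Pictures are saved under pics/ and viewed, at most 14 in all, crops included, and the job is handed in when it is done.

Besides the shell and the picture viewer there is one more tool, called after "Call:" as a command line: name --argument value ..., lists and objects as JSON in quotes. move_arm: Moves the arm, as the interface text tells. Its arguments: {"type":"object","properties":{"commands":{"type":"array"},"force":{"type":"number"}},"required":["commands"]}

```bash
mkdir -p pics; ls
python3 - <<'E'
from plant import *
import cv2
s=observe();print(s)
for n in ("top","scene"):
    print(n,camera_params(n)); cv2.imwrite(f"pics/{n}0.png",grab_frame(n))
E
```

```text
pics
{'time_s': 0.0, 'joint_pos': array([ 1.26910225,  0.46945557, -0.04859406,  1.53372022,  0.02408257,
        1.14097477, -0.08228215]), 'dq': array([-3.28550835e-04, -3.14463652e-04,  7.62374895e-04,  4.20947217e-04,
        1.12721694e-03, -2.23706670e-04,  9.39114869e-05]), 'tau': array([-8.49130229e-04, -5.10310936e+01, -4.68611741e-02, -2.37708592e+01,
        1.07047748e-02,  7.56835914e-03, -1.55870248e-05]), 'ee_pos': array([ 0.18171555, -0.6494661 ,  0.23024074]), 'tool_rot': array([-3.13962044e+00,  5.70110105e-05,  2.72836125e-01]), 'wrist_force': array([ 0.33794714, -0.27832552,  0.34527207]), 'wrist_torque': array([-0.00433682,  0.05364075,  0.02925626]), 'gripper_force': 0.0, 'opening': 0.0856698841838861}
top {'fx': 472.0132599780579, 'fy': 472.0132599780579, 'cx': 317.10759711093897, 'cy': 238.88353523433668, 'k1': -0.0175325795781228, 'T': array([[-0.00358819, -0.98558023,  0.16917075,  0.42466461],
       [-0.99992898,  0.00545888,  0.01059417,  0.0153689 ],
       [-0.01136489, -0.16912072, -0.98552982,  1.25911713],
       [ 0.        ,  0.        ,  0.        ,  1.        ]])}
scene {'fx': 535.2660113689939, 'fy': 535.2660113689939, 'cx': 317.31736826939596, 'cy': 246.3539325130834, 'k1': -0.02391075215983409, 'T': array([[-0.71964794, -0.28492628,  0.63318548, -0.17565764],
       [-0.69429146,  0.30597814, -0.65141135,  0.80187948],
       [-0.0081367 , -0.90840211, -0.41801842,  0.54355739],
       [ 0.        ,  0.        ,  0.        ,  1.        ]])}
```

View pics/top0.png

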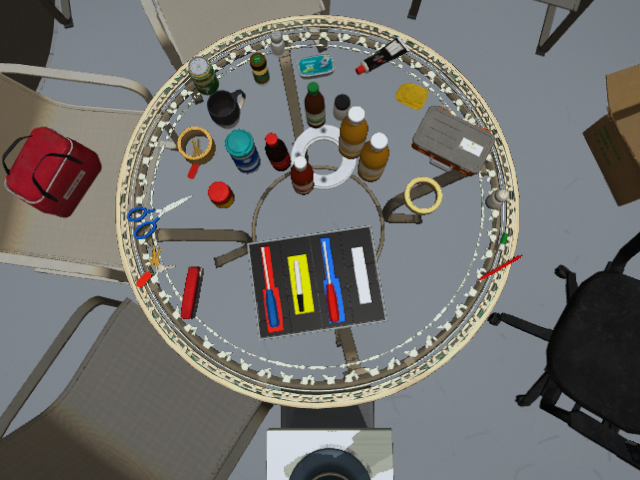

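Run:
```python
import cv2
im=cv2.imread("pics/top0.png")
c=im[180:380,190:500]
cv2.imwrite("pics/c0.png",cv2.resize(im[150:350,180:446],None,fx=3,fy=3,interpolation=cv2.INTER_CUBIC))
```

```text
(no output)
```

View crop.

The top view shows the four inserts, left to right: red floor (holding the blue driver), yellow (marker), blue (red driver), white (empty). The stapler is at about (190,292), the jar at (220,195) and the tape at (423,196).

View pics/c0.png

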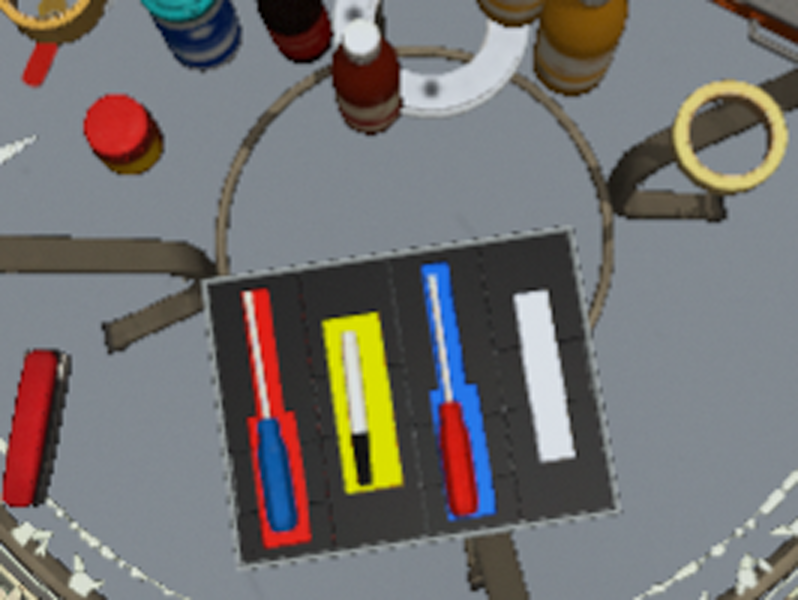

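Corner positions were read off the crop (u=180+x/3, v=150+y/3). Now I'll turn them into world positions.

```bash
cat > h.py <<'E'
from plant import *
import numpy as np, cv2
def px2w(name,uv,z,P=None):
    P=P or camera_params(name); uv=np.atleast_2d(np.array(uv,float)); z=np.broadcast_to(np.asarray(z,float),(len(uv),))
    d=np.c_[(uv[:,0]-P['cx'])/P['fx'],(uv[:,1]-P['cy'])/P['fy']]; s=d.copy()
    for _ in range(20): s=d/(1+P['k1']*(s**2).sum(1,keepdims=True))
    T=P['T']; r=np.c_[s,np.ones(len(s))]@T[:3,:3].T; o=T[:3,3]
    return o+r*((z-o[2])/r[:,2])[:,None]
def plan(wps,start=None):
    """start (x,y,z,yaw); shifts in tool axes mm and twist, cumulative from start"""
    s=observe(); p=s['ee_pos']; yaw=s['tool_rot'][2]
    if start: p=np.array(start[:3]); yaw=start[3]
    for w in wps:
        d=(np.array(w[:3])-p)*1000; c,sn=np.cos(yaw),np.sin(yaw)
        print(w,'->',np.round([d[0]*c+d[1]*sn, d[0]*sn-d[1]*c, -d[2]],1), 'twist',round(-(w[3]-yaw),3))
E
python3 - <<'E'
from h import *
np.set_printoptions(precision=4,suppress=True)
cr=lambda l:[(180+a/3,150+b/3) for a,b in l]
def rect(n,l,z):
    p=px2w("top",cr(l),z)[:,:2]; c=p.mean(0); yv=(p[2]+p[3]-p[0]-p[1])/2; xv=(p[0]+p[3]-p[1]-p[2])/2
    print(n,c,'len',np.linalg.norm(yv),'wid',np.linalg.norm(xv),'yaw',np.arctan2(-yv[1],-yv[0]), 'yaw from x',np.arctan2(-xv[0],xv[1]));return c
t=rect("tray",[(204,281),(572,229),(618,510),(241,566)],.013)
rect("white",[(513,295),(547,290),(575,458),(541,463)],.007)
rect("yellow",[(322,322),(378,313),(404,484),(346,493)],.007)
rect("stap",[(28,350),(60,351),(38,506),(4,503)],.047)
for n,a,b,z in [("redfloor",(255.5,290.5),(288,544),.007),("bluefloor",(434.5,265),(471.5,516.5),.007),("blueh",(265,418),(285,532),.019),("redh",(450,402),(465,517),.019),("blue tip/end",(249,293),(285,532),.019),("red tip/end",(432,274),(465,517),.019),("marker",(350,332),(363,485),.015)]:
    p=px2w("top",cr([a,b]),z)[:,:2];d=p[0]-p[1];print(n,p.mean(0),p[0],p[1],np.linalg.norm(d),np.arctan2(d[1],d[0]))
print("jar",px2w("top",(219,192),.073),"tape",px2w("top",(423,196),.025))
E
```

```text
tray [0.5248 0.0315] len 0.25151944525620124 wid 0.3310884688360001 yaw 0.14250733157743728 yaw from x 0.1392922759912804
white [ 0.5411 -0.0881] len 0.15059047727217506 wid 0.030451734298142616 yaw 0.14597548449091857 yaw from x 0.14114389972688998
yellow [0.5184 0.0725] len 0.15256251683638916 wid 0.05093504482192619 yaw 0.1474513645946554 yaw from x 0.1521865670842698
stap [0.4954 0.3531] len 0.13198810794791593 wid 0.02852030073217574 yaw -0.10966393228533496 yaw from x -0.06242672805647856
redfloor [0.5071 0.1527] [0.6187 0.1685] [0.3955 0.137 ] 0.22541960687410897 0.14053512025628373
bluefloor [ 0.5298 -0.0074] [0.641 0.008] [ 0.4185 -0.0228] 0.22458250320960632 0.13766043002510833
blueh [0.455  0.1478] [0.504  0.1571] [0.406  0.1385] 0.09983124470600616 0.18727777973309565
redh [ 0.4677 -0.0107] [ 0.5173 -0.0047] [ 0.4182 -0.0168] 0.09986279952572334 0.12182305781444018
blue tip/end [0.5103 0.1556] [0.6146 0.1728] [0.406  0.1385] 0.21146808143421741 0.1630031941685967
red tip/end [ 0.5245 -0.0032] [0.6308 0.0104] [ 0.4182 -0.0168] 0.21436549287255297 0.12715618814908464
marker [0.5129 0.0773] [0.5798 0.0832] [0.4459 0.0714] 0.13447213976040276 0.0877678584804926
jar [[0.7535 0.283  0.073 ]] tape [[ 0.752  -0.2567  0.025 ]]
```

```bash
cat >> h.py <<'E'
def chain(w0,*ws):
    if w0 is None: s=observe(); w0=(*s['ee_pos'],s['tool_rot'][2])
    for w in ws: plan([w],w0); w0=w
E
python3 -c "
from h import *
chain(None,(.38,-.42,.20,.1),(.5,-.12,.16,.1),(.5129,.0773,.10,.1))"
```

```text
(0.38, -0.42, 0.2, 0.1) -> [ 252.7 -167.6   30.3] twist 0.173
(0.5, -0.12, 0.16, 0.1) -> [ 149.4 -286.5   40. ] twist -0.0
(0.5129, 0.0773, 0.1, 0.1) -> [  32.5 -195.    60. ] twist -0.0
```

Call:
move_arm --commands '[32, -21, 4, 0.03, 1, 64, -42, 8, 0.06, 1, 96, -63, 12, 0.09, 1, 128, -84, 16, 0.12, 1, 160, -105, 20, 0.15, 1, 192, -126, 24, 0.173, 1, 224, -147, 28, 0.173, 0.5, 253, -168, 30, 0.173, 0]' --force 40

```text
time_s: 0.77
ee_pos: [0.3814, -0.4178, 0.2006]
tool_rot: [-3.141, 0.0, 0.101]
wrist_force: [-0.1, 0.3, 0.6]
opening: 0.0641
gripper_force: 0.0
```

Call:
move_arm --commands '[18, -35, 5, 0, -0.15, 36, -70, 10, 0, -0.15, 54, -105, 15, 0, -0.15, 72, -140, 20, 0, -0.15, 90, -175, 25, 0, -0.15, 108, -210, 30, 0, -0.15, 126, -245, 35, 0, -0.15, 149, -286, 40, 0, -0.15]'

```text
time_s: 1.43
ee_pos: [0.4975, -0.1243, 0.1614]
tool_rot: [3.141, 0.001, 0.099]
wrist_force: [0.4, -0.4, -0.1]
opening: 0.0363
gripper_force: 0.0
```

Call:
move_arm --commands '[5, -32, 10, 0, -0.15, 10, -64, 20, 0, -0.15, 15, -96, 30, 0, -0.15, 20, -128, 40, 0, -0.15, 26, -160, 50, 0, -0.15, 32, -195, 60, 0, -0.15, 32, -195, 60, 0, -0.15, 32, -195, 60, 0, -0.15]'

```text
time_s: 2.1
ee_pos: [0.5094, 0.0739, 0.1011]
tool_rot: [-3.141, 0.002, 0.105]
wrist_force: [1.3, -0.6, -0.0]
opening: 0.0363
gripper_force: 0.0
```

```bash
python3 -c "
from h import *
print(observe()); chain(None,(.5129,.0773,.030,.1),(.5129,.0773,.01,.1))
cv2.imwrite('pics/w1.png',grab_frame('wrist'))"
```

```text
{'time_s': 2.1, 'joint_pos': array([ 0.03711052,  0.39339985, -0.32446011,  2.0217405 ,  0.17787251,
        0.75462054, -1.86025203]), 'dq': array([ 0.04911708, -0.01806751,  0.04911098,  0.00364502,  0.0092425 ,
        0.00684126,  0.00746057]), 'tau': array([ -1.83751099, -39.20657516,  -3.68709818, -17.69455075,
        -0.12690851,  -0.08583876,  -0.05683444]), 'ee_pos': array([0.50944646, 0.07391801, 0.10113054]), 'tool_rot': array([-3.14085164e+00,  1.74948281e-03,  1.05062281e-01]), 'wrist_force': array([ 1.31343638, -0.63455565, -0.01929463]), 'wrist_torque': array([-0.06761809, -0.01704616,  0.03287213]), 'gripper_force': 0.0, 'opening': 0.03626649130155595}
(0.5129, 0.0773, 0.03, 0.1) -> [ 3.8 -3.  71.1] twist 0.005
(0.5129, 0.0773, 0.01, 0.1) -> [ 0.  0. 20.] twist -0.0
```

View pics/w1.png

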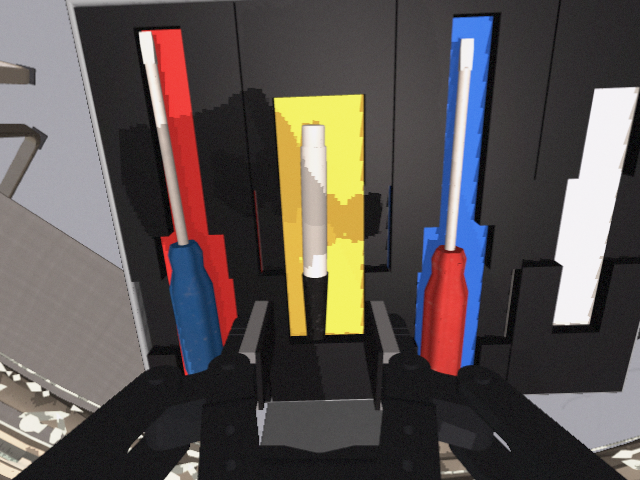

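The wrist view shows the marker axis from (313,125) to (316,338) between the fingers. The yellow pocket corners are (274,98), (364,95), (364,333) and (289,336). I'll cross-check these with the wrist calibration.

```bash
python3 -c "
from h import *
p=px2w('wrist',[(313,125),(316,338),(274,98),(364,95),(364,333),(289,336),(595,88),(637,88),(555,324),(590,325)],[.015,.015]+[.007]*8)
print(np.round(p,4)); print(p[:2].mean(0),np.linalg.norm(p[0]-p[1]))
chain(None,(*p[:2].mean(0)[:2],.030,.1))"
```

```text
[[ 0.581   0.0814  0.015 ]
 [ 0.4455  0.0661  0.015 ]
 [ 0.5928  0.1046  0.007 ]
 [ 0.5995  0.0547  0.007 ]
 [ 0.4477  0.0333  0.007 ]
 [ 0.44    0.0842  0.007 ]
 [ 0.6162 -0.0724  0.007 ]
 [ 0.6185 -0.0955  0.007 ]
 [ 0.468  -0.0944  0.007 ]
 [ 0.4697 -0.1182  0.007 ]]
[0.51324732 0.07373993 0.015     ] 0.13626968720016458
(np.float64(0.513247322129305), np.float64(0.07373992906597594), 0.03, 0.1) -> [ 3.6 -1.6 71.4] twist 0.002
```

Call:
move_arm --commands '[0, 2, 0, 0, -0.15, 0, 2, 20, 0, -0.15, 0, 2, 40, 0, -0.15, 0, 2, 60, 0, -0.15, 0, 2, 75, 0, -0.15, 0, 2, 85, 0, -0.15, 0, 2, 90, 0, -0.15, 0, 2, 90, 0, -0.15]'

```text
time_s: 2.82
ee_pos: [0.5102, 0.0682, 0.0113]
tool_rot: [3.141, 0.001, 0.098]
wrist_force: [0.0, -0.2, -0.0]
opening: 0.0361
gripper_force: 0.0
```

Call:
move_arm --commands '[0, 0, 0, 0, -0.3, 0, 0, 0, 0, -0.5, 0, 0, 0, 0, -0.7, 0, 0, 0, 0, -0.9, 0, 0, 0, 0, -1, 0, 0, 0, 0, -1, 0, 0, 0, 0, -1, 0, 0, 0, 0, -1]' --force 30

```text
time_s: 3.48
ee_pos: [0.5114, 0.0696, 0.0129]
tool_rot: [3.141, -0.002, 0.1]
wrist_force: [-0.5, 0.6, 6.8]
opening: 0.0142
gripper_force: 29.7
```

```bash
python3 -c "
from h import *
chain(None,(.5114,.0696,.10,.1),(.540,-.088,.10,.143))"
```

```text
(0.5114, 0.0696, 0.1, 0.1) -> [  0.    0.  -87.1] twist -0.0
(0.54, -0.088, 0.1, 0.143) -> [ 12.7 159.7  -0. ] twist -0.043
```

Call:
move_arm --commands '[0, 0, -10, 0, -1, 0, 0, -30, 0, -1, 0, 0, -60, 0, -1, 5, 35, -87, -0.02, -1, 10, 70, -87, -0.043, -1, 13, 110, -87, -0.043, -1, 13, 140, -87, -0.043, -1, 13, 160, -87, -0.043, -1]'

```text
time_s: 4.15
ee_pos: [0.5393, -0.093, 0.0998]
tool_rot: [3.14, -0.001, 0.138]
wrist_force: [0.5, -0.4, -0.4]
opening: 0.0145
gripper_force: 29.3
```

Call:
move_arm --commands '[0, 0, 0, 0, -1, 0, 0, 0, 0, -1, 0, 0, 0, 0, -1, 0, 0, 0, 0, -1, 0, 0, 0, 0, -1, 0, 0, 0, 0, -1, 0, 0, 0, 0, -1, 0, 0, 0, 0, -1]'

```text
time_s: 4.82
ee_pos: [0.5393, -0.0879, 0.0989]
tool_rot: [3.142, -0.0, 0.144]
wrist_force: [0.2, 0.6, -0.2]
opening: 0.0142
gripper_force: 29.3
```

```bash
python3 -c "
from h import *
s=observe(); print(s['ee_pos'],s['tool_rot'],s['opening'])
cv2.imwrite('pics/w2.png',grab_frame('wrist'));cv2.imwrite('pics/t2.png',grab_frame('top'))"
```

```text
[ 0.53932312 -0.08793508  0.09893203] [ 3.14158689e+00 -1.58247882e-05  1.43730478e-01] 0.014237139466848002
```

View pics/w2.png

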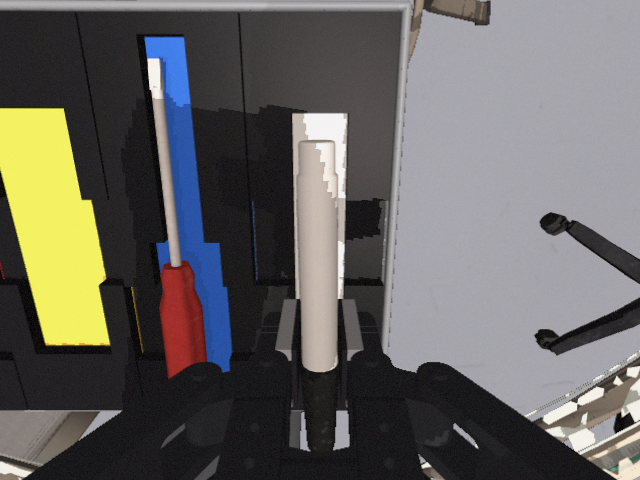

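The marker is held straight over the white pocket. The pocket's far edge is (292,113)-(348,113), the marker's far end is (317,142) and its near end is about (320,452).

```bash
python3 -c "
from h import *
p=px2w('wrist',[(317,142),(320,452),(292,113),(348,113)],[.103,.103,.007,.007])
u=np.array([np.cos(.143),np.sin(.143),0])
m=(p[0]+p[1])/2; c=p[2:].mean(0)-.075*u
print(np.round(p,4),'marker',m,'len',np.linalg.norm(p[0]-p[1]),'pocket',c,'far end gap along',(p[2:].mean(0)-p[0])@u)
q=px2w('wrist',[(157,62),(172,385),(176,265)],.019);print(q)
"
```

```text
[[ 0.6095 -0.0784  0.103 ]
 [ 0.4755 -0.0991  0.103 ]
 [ 0.6145 -0.063   0.007 ]
 [ 0.619  -0.0941  0.007 ]] marker [ 0.54246332 -0.08873407  0.103     ] len 0.13560229958410674 pocket [ 0.54252123 -0.08927469  0.007     ] far end gap along 0.0071824027941173076
[[ 0.62958221  0.00763739  0.019     ]
 [ 0.42944793 -0.00507933  0.019     ]
 [ 0.51790088 -0.00516882  0.019     ]]
```

Call:
move_arm --commands '[0, 0, 20, 0, -1, 0, 0, 45, 0, -1, 0, 0, 65, 0, -1, 0, 0, 76, 0, -1, 0, 0, 82, 0, -1, 0, 0, 85, 0, -1, 0, 0, 85, 0, -1, 0, 0, 85, 0, -1]'

```text
time_s: 5.58
ee_pos: [0.5401, -0.0885, 0.0147]
tool_rot: [3.141, -0.002, 0.143]
wrist_force: [0.4, -0.7, 0.1]
opening: 0.0143
gripper_force: 29.3
```

Call:
move_arm --commands '[0, 0, 0, 0, -0.5, 0, 0, 0, 0, -0.3, 0, 0, 0, 0, -0.2, 0, 0, 0, 0, -0.2, 0, 0, -15, 0, -0.2, 0, 0, -45, 0, -0.2, 0, 0, -85, 0, -0.2, 0, 0, -120, 0, 0.4]'

```text
time_s: 6.25
ee_pos: [0.539, -0.0883, 0.1355]
tool_rot: [-3.141, 0.0, 0.143]
wrist_force: [1.0, -0.4, 0.4]
opening: 0.0448
gripper_force: 0.0
```

```bash
python3 -c "
from h import *
w=(.539,-.088,.133,.143)
chain(w,(.45,.16,.15,.0),(.488,.34,.16,-.085))"
```

```text
(0.45, 0.16, 0.15, 0.0) -> [ -52.7 -258.2  -17. ] twist 0.143
(0.488, 0.34, 0.16, -0.085) -> [  38. -180.  -10.] twist 0.085
```

Call:
move_arm --commands '[-7, -33, -3, 0.02, 0.9, -14, -66, -6, 0.04, 0.9, -21, -99, -9, 0.06, 0.9, -28, -132, -12, 0.08, 0.9, -35, -165, -15, 0.1, 0.9, -42, -198, -17, 0.12, 0.9, -48, -230, -17, 0.143, 0.9, -53, -258, -17, 0.143, 0.9]'

```text
time_s: 6.92
ee_pos: [0.4491, 0.1614, 0.1514]
tool_rot: [-3.141, -0.001, 0.0]
wrist_force: [0.1, 0.6, 0.5]
opening: 0.0811
gripper_force: 0.0
```

Call:
move_arm --commands '[0, -30, -8, 0.02, 0.9, 0, -60, -16, 0.04, 0.9, 0, -90, -24, 0.06, 0.9, 0, -120, -32, 0.085, 0.9, 0, -150, -40, 0.085, 0.9, 0, -180, -40, 0.085, 0.9, 0, -180, -40, 0.085, 0.9, 0, -180, -40, 0.085, 0.9]'

```text
time_s: 7.58
ee_pos: [0.4493, 0.3412, 0.1909]
tool_rot: [-3.141, 0.0, -0.082]
wrist_force: [0.1, -0.4, -0.4]
opening: 0.0811
gripper_force: 0.0
```

Call:
move_arm --commands '[0, 0, 0, 0, 0.9, 0, 0, 0, 0, 0.9, 0, 0, 0, 0, 0.9, 0, 0, 0, 0, 0.9, 0, 0, 0, 0, 0.9, 0, 0, 0, 0, 0.9, 0, 0, 0, 0, 0.9, 0, 0, 0, 0, 0.9]'

```text
time_s: 8.25
ee_pos: [0.4502, 0.3393, 0.1909]
tool_rot: [3.142, -0.0, -0.085]
wrist_force: [0.0, -0.5, 0.1]
opening: 0.0812
gripper_force: 0.0
```

```bash
python3 -c "
from h import *
s=observe(); print(s['ee_pos'],s['tool_rot'],s['opening'])
cv2.imwrite('pics/w3.png',grab_frame('wrist'))"
```

```text
[0.45022719 0.3392745  0.19092786] [ 3.14158740e+00 -1.83108598e-04 -8.53451792e-02] 0.08121041041631237
```

View pics/w3.png

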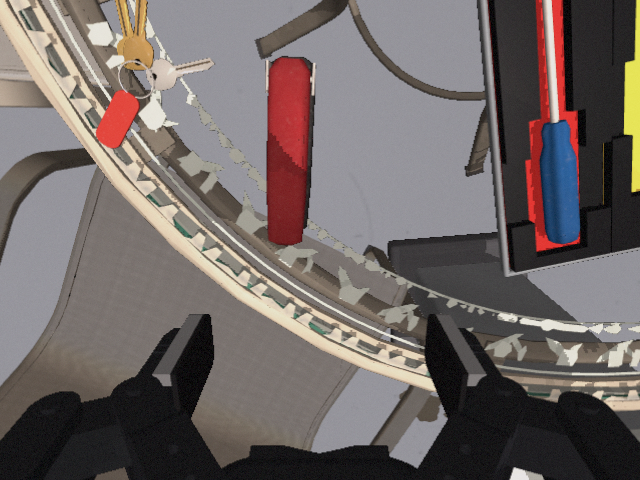

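The stapler top runs from (292,57) to (286,243), with red edges at about 268 and 309 at row 150.

```bash
python3 -c "
from h import *
p=px2w('wrist',[(292,57),(286,243),(267,150),(309,150),(267,60),(315,60)],[.047,.047,.045,.045,.027,.027])
print(np.round(p,4)); d=p[0]-p[1];print(p[:2].mean(0),p[2:4].mean(0),p[4:].mean(0),np.linalg.norm(d),np.arctan2(d[1],d[0]),np.linalg.norm(p[2]-p[3]))
m=p[:2].mean(0)
chain(None,(m[0],m[1],.12,np.arctan2(d[1],d[0])),(m[0],m[1],.025,np.arctan2(d[1],d[0])))"
```

```text
[[0.5633 0.3466 0.047 ]
 [0.4347 0.3649 0.047 ]
 [0.5049 0.3709 0.045 ]
 [0.5024 0.3411 0.045 ]
 [0.565  0.3655 0.027 ]
 [0.5621 0.3317 0.027 ]]
[0.49899918 0.35577279 0.047     ] [0.50367021 0.35596867 0.045     ] [0.56356411 0.34860901 0.027     ] 0.12994444272966016 -0.1412725832376894 0.02989194522671742
(np.float64(0.4989991757203478), np.float64(0.35577278622528263), 0.12, np.float64(-0.1412725832376894)) -> [ 47.2 -20.5  70.9] twist 0.056
(np.float64(0.4989991757203478), np.float64(0.35577278622528263), 0.025, np.float64(-0.1412725832376894)) -> [ 0. -0. 95.] twist -0.0
```

Call:
move_arm --commands '[20, -8, 20, 0.02, 0.6, 40, -17, 40, 0.035, 0.6, 46, -20, 70, 0.035, 0.6, 46, -20, 100, 0.035, 0.6, 46, -20, 130, 0.035, 0.6, 46, -20, 155, 0.035, 0.6, 46, -20, 174, 0.035, 0.6, 46, -20, 180, 0.035, 0.6]'

```text
time_s: 8.97
ee_pos: [0.4959, 0.3539, 0.0075]
tool_rot: [3.137, 0.004, -0.12]
wrist_force: [0.7, 1.2, 0.3]
opening: 0.0683
gripper_force: 0.0
```

Call:
move_arm --commands '[0, 0, 0, 0, 0.4, 0, 0, 0, 0, 0.2, 0, 0, 0, 0, 0, 0, 0, 0, 0, -0.2, 0, 0, 0, 0, -0.4, 0, 0, 0, 0, -0.6, 0, 0, 0, 0, -0.6, 0, 0, 0, 0, -0.6]' --force 70

```text
time_s: 9.63
ee_pos: [0.4988, 0.3566, 0.0129]
tool_rot: [-3.139, -0.003, -0.12]
wrist_force: [-0.1, -0.1, 7.2]
opening: 0.0282
gripper_force: 69.1
```

```bash
python3 -c "
from h import *
w=(*observe()['ee_pos'],-.12)
chain(w,(.4988,.3566,.10,-.12),(.51,.19,.115,.06),(.5185,.072,.105,.143))"
```

```text
(0.4988, 0.3566, 0.1, -0.12) -> [  0.    0.  -87.1] twist -0.0
(0.51, 0.19, 0.115, 0.06) -> [ 31.1 164.1 -15. ] twist -0.18
(0.5185, 0.072, 0.105, 0.143) -> [  1.4 118.3  10. ] twist -0.083
```

Call:
move_arm --commands '[0, 0, -5, 0, -0.6, 0, 0, -20, 0, -0.6, 0, 0, -40, 0, -0.6, 0, 0, -65, 0, -0.6, 0, 0, -87, 0, -0.6, 0, 0, -87, 0, -0.6, 0, 0, -87, 0, -0.6, 0, 0, -87, 0, -0.6]'

```text
time_s: 10.3
ee_pos: [0.497, 0.3544, 0.0968]
tool_rot: [3.14, 0.001, -0.12]
wrist_force: [0.2, -0.4, -1.3]
opening: 0.0278
gripper_force: 69.1
```

Call:
move_arm --commands '[4, 23, -4, -0.03, -0.6, 8, 46, -8, -0.06, -0.6, 12, 70, -12, -0.09, -0.6, 16, 94, -15, -0.12, -0.6, 20, 117, -15, -0.15, -0.6, 25, 141, -15, -0.18, -0.6, 31, 164, -15, -0.18, -0.6, 31, 164, -15, -0.18, -0.6]'

```text
time_s: 10.97
ee_pos: [0.5084, 0.1816, 0.1106]
tool_rot: [3.136, 0.005, 0.052]
wrist_force: [0.3, -0.9, -2.8]
opening: 0.0282
gripper_force: 69.4
```

Call:
move_arm --commands '[0, 25, 2, -0.03, -0.6, 0, 50, 4, -0.06, -0.6, 1, 75, 6, -0.083, -0.6, 1, 100, 8, -0.083, -0.6, 1, 118, 10, -0.083, -0.6, 1, 118, 10, -0.083, -0.6, 1, 118, 10, -0.083, -0.6, 1, 118, 10, -0.083, -0.6]'

```text
time_s: 11.63
ee_pos: [0.5162, 0.0721, 0.1021]
tool_rot: [-3.141, 0.001, 0.144]
wrist_force: [0.5, 0.5, -1.7]
opening: 0.028
gripper_force: 69.6
```

Call:
move_arm --commands '[0, 0, 0, 0, -0.6, 0, 0, 0, 0, -0.6, 0, 0, 0, 0, -0.6, 0, 0, 0, 0, -0.6, 0, 0, 0, 0, -0.6, 0, 0, 0, 0, -0.6, 0, 0, 0, 0, -0.6, 0, 0, 0, 0, -0.6]'

```text
time_s: 12.3
ee_pos: [0.5169, 0.0711, 0.1029]
tool_rot: [3.142, -0.0, 0.143]
wrist_force: [0.5, 0.4, -2.4]
opening: 0.0281
gripper_force: 69.6
```

```bash
python3 -c "
from h import *
s=observe(); print(s['ee_pos'],s['tool_rot'],s['opening'])
cv2.imwrite('pics/w4.png',grab_frame('wrist'))"
```

```text
[0.51688271 0.071116   0.10292847] [ 3.14151509e+00 -8.05572220e-05  1.42772451e-01] 0.028128910269603263
```

View pics/w4.png

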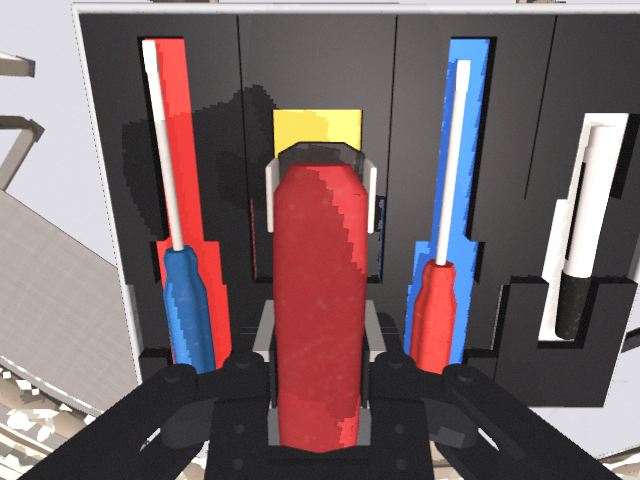

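The stapler's base front is at (321,143) and the yellow pocket's far edge is (274,110)-(362,110). The marker lies down in the white pocket.

```bash
python3 -c "
from h import *
p=px2w('wrist',[(321,143),(321,143),(321,165),(319,448),(274,110),(362,110),(600,126),(568,338)],[.09,.105,.137,.137,.007,.007,.015,.015])
u=np.array([np.cos(.143),np.sin(.143),0]);v=np.array([-u[1],u[0],0])
c=p[4:6].mean(0)-.077*u
print(c,np.linalg.norm(p[4]-p[5]))
for q in p: print(np.round(q,4),'along',round((q-c)@u,4),'across',round((q-c)@v,4))
print('marker',p[6:].mean(0), np.linalg.norm(p[6]-p[7]))
"
```

```text
[0.51948222 0.07106621 0.007     ] 0.050131309576607684
[0.5854 0.0792 0.09  ] along 0.0664 across -0.0014
[0.5867 0.0795 0.105 ] along 0.0678 across -0.0013
[0.5839 0.0792 0.137 ] along 0.0649 across -0.0011
[0.4867 0.0656 0.137 ] along -0.0333 across -0.0007
[0.5921 0.1068 0.007 ] along 0.077 across 0.0251
[0.5993 0.0572 0.007 ] along 0.077 across -0.0251
[ 0.6098 -0.0744  0.015 ] along 0.0687 across -0.1569
[ 0.4764 -0.1037  0.015 ] along -0.0676 across -0.1669
marker [ 0.54310087 -0.08908928  0.015     ] 0.13662752276972345
```

Call:
move_arm --commands '[2, -1, 15, 0, -0.6, 3, -1, 40, 0, -0.6, 3, -1, 58, 0, -0.6, 3, -1, 70, 0, -0.6, 3, -1, 77, 0, -0.6, 3, -1, 81, 0, -0.6, 3, -1, 83, 0, -0.6, 3, -1, 83, 0, -0.6]'

```text
time_s: 13.02
ee_pos: [0.5202, 0.0728, 0.021]
tool_rot: [3.141, -0.001, 0.143]
wrist_force: [0.1, -0.1, -1.6]
opening: 0.0283
gripper_force: 69.6
```

Call:
move_arm --commands '[0, 0, 0, 0, -0.2, 0, 0, 0, 0, 0.05, 0, 0, 0, 0, 0.05, 0, 0, 0, 0, 0.05, 0, 0, -15, 0, 0.05, 0, 0, -45, 0, 0.05, 0, 0, -80, 0, 0.05, 0, 0, -100, 0, 0.05]'

```text
time_s: 13.68
ee_pos: [0.521, 0.073, 0.1229]
tool_rot: [-3.141, -0.004, 0.143]
wrist_force: [1.6, 0.3, -0.1]
opening: 0.0446
gripper_force: 0.0
```

```bash
python3 -c "
from h import *
s=observe(); print(s['ee_pos'],s['tool_rot'])
chain(None,(.43,-.016,.125,.125))
cv2.imwrite('pics/w5.png',grab_frame('top')[190:310,240:400].repeat(5,0).repeat(5,1))"
```

```text
[0.52101779 0.07304027 0.12293053] [-3.14138806 -0.00388495  0.1429943 ]
(0.43, -0.016, 0.125, 0.125) -> [-102.8   75.2   -2.1] twist 0.018
```

```bash
python3 -c "
from h import *
chain((.521,.073,.122,.143),(.4692,-.012,.10,.12))"
```

```text
(0.4692, -0.012, 0.1, 0.12) -> [-63.4  76.8  22. ] twist 0.023
```

View pics/w5.png

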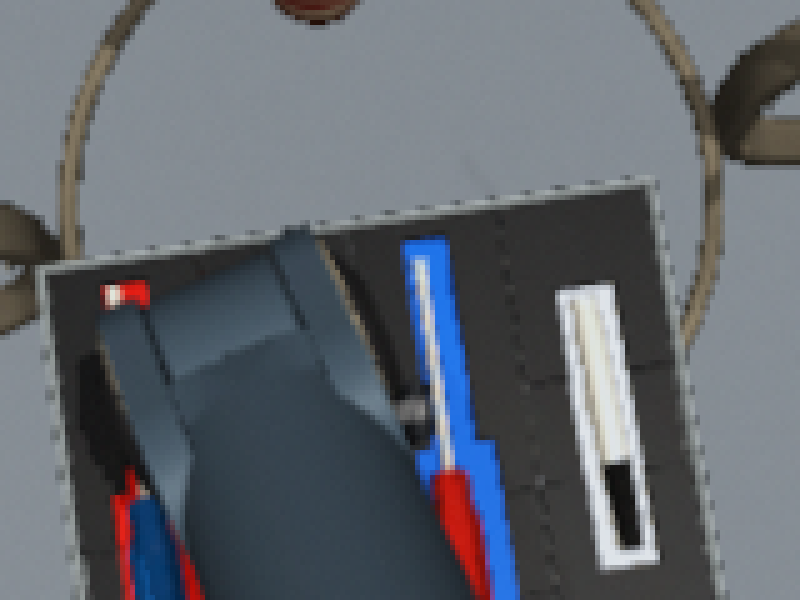

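The marker is seated in the white pocket, and the arm hides the stapler. Next is the red driver.

Call:
move_arm --commands '[-16, 19, 5, 0.01, -0.12, -32, 38, 11, 0.023, -0.12, -48, 57, 16, 0.023, -0.12, -63, 77, 22, 0.023, -0.12, -63, 77, 22, 0.023, -0.12, -63, 77, 22, 0.023, -0.12, -63, 77, 22, 0.023, -0.12, -63, 77, 22, 0.023, -0.12]'

```text
time_s: 14.4
ee_pos: [0.4692, -0.0115, 0.0983]
tool_rot: [-3.141, -0.002, 0.121]
wrist_force: [1.2, -0.1, -0.2]
opening: 0.0378
gripper_force: 0.0
```

Call:
move_arm --commands '[0, 0, 0, 0, -0.12, 0, 0, 20, 0, -0.12, 0, 0, 40, 0, -0.12, 0, 0, 60, 0, -0.12, 0, 0, 72, 0, -0.12, 0, 0, 82, 0, -0.12, 0, 0, 88, 0, -0.12, 0, 0, 88, 0, -0.12]'

```text
time_s: 15.07
ee_pos: [0.468, -0.0122, 0.009]
tool_rot: [-3.141, 0.001, 0.121]
wrist_force: [-0.0, 0.3, 0.1]
opening: 0.0377
gripper_force: 0.0
```

Call:
move_arm --commands '[0, 0, 0, 0, -0.12, 0, 0, 0, 0, -0.25, 0, 0, 0, 0, -0.4, 0, 0, 0, 0, -0.6, 0, 0, 0, 0, -0.7, 0, 0, 0, 0, -0.7, 0, 0, 0, 0, -0.7, 0, 0, 0, 0, -0.7]' --force 50

```text
time_s: 15.73
ee_pos: [0.4691, -0.0125, 0.0109]
tool_rot: [3.141, -0.002, 0.12]
wrist_force: [-0.4, 1.5, 6.9]
opening: 0.0246
gripper_force: 49.1
```

```bash
python3 -c "
from h import *
s=observe();print(s['ee_pos'],s['opening'],s['gripper_force'],s['wrist_force'])
w=(*s['ee_pos'],.12)
chain(w,(*w[:2],.10,.12),(.47,-.16,.12,.10),(.46,-.325,.10,.0),(.46,-.325,.01,0.))"
```

```text
[ 0.46906689 -0.01247839  0.01085746] 0.024649496734741216 49.05184205621481 [-0.37524382  1.45842631  6.90167763]
(np.float64(0.46906688934327584), np.float64(-0.012478394440134854), 0.1, 0.12) -> [  0.    0.  -89.1] twist -0.0
(0.47, -0.16, 0.12, 0.1) -> [-16.7 146.6 -20. ] twist 0.02
(0.46, -0.325, 0.1, 0.0) -> [-26.4 163.2  20. ] twist 0.1
(0.46, -0.325, 0.01, 0.0) -> [ 0.  0. 90.] twist -0.0
```

Call:
move_arm --commands '[0, 0, -5, 0, -0.7, 0, 0, -20, 0, -0.7, 0, 0, -45, 0, -0.7, 0, 0, -70, 0, -0.7, 0, 0, -90, 0, -0.7, -3, 20, -100, 0, -0.7, -6, 50, -105, 0, -0.7, -10, 85, -109, 0.02, -0.7]'

```text
time_s: 16.4
ee_pos: [0.469, -0.0977, 0.1204]
tool_rot: [3.141, -0.002, 0.104]
wrist_force: [1.1, -0.6, 0.3]
opening: 0.0245
gripper_force: 49.4
```

Call:
move_arm --commands '[-4, 30, 0, 0, -0.7, -8, 62, 0, 0, -0.7, -14, 94, 0, 0.02, -0.7, -20, 126, 4, 0.04, -0.7, -24, 158, 10, 0.06, -0.7, -28, 188, 15, 0.08, -0.7, -33, 216, 20, 0.1, -0.7, -33, 224, 20, 0.1, -0.7]'

```text
time_s: 17.07
ee_pos: [0.4554, -0.3299, 0.0981]
tool_rot: [3.14, 0.002, -0.008]
wrist_force: [0.0, -0.4, -1.1]
opening: 0.0249
gripper_force: 49.4
```

Call:
move_arm --commands '[0, 0, 0, 0, -0.7, 0, 0, 20, 0, -0.7, 0, 0, 45, 0, -0.7, 0, 0, 65, 0, -0.7, 0, 0, 80, 0, -0.7, 0, 0, 89, 0, -0.7, 0, 0, 93, 0, -0.7, 0, 0, 93, 0, -0.7]'

```text
time_s: 17.73
ee_pos: [0.4581, -0.3232, 0.0056]
tool_rot: [-3.141, 0.001, 0.001]
wrist_force: [-0.8, 0.2, -1.2]
opening: 0.0244
gripper_force: 49.4
```

Call:
move_arm --commands '[0, 0, 0, 0, -0.5, 0, 0, 0, 0, -0.3, 0, 0, 0, 0, -0.1, 0, 0, 0, 0, -0.1, 0, 0, -20, 0, -0.1, 0, 0, -50, 0, -0.1, 0, 0, -85, 0, -0.1, 0, 0, -120, 0, -0.1]'

```text
time_s: 18.4
ee_pos: [0.4576, -0.3242, 0.1273]
tool_rot: [-3.141, 0.001, -0.0]
wrist_force: [0.3, -0.2, 0.0]
opening: 0.0384
gripper_force: 0.0
```

```bash
python3 -c "
from h import *
np.set_printoptions(precision=4,suppress=True)
s=observe();print(s['ee_pos'],s['tool_rot'])
cv2.imwrite('pics/w6.png',grab_frame('top')[180:340,240:500].repeat(3,0).repeat(3,1))
chain((.458,-.323,.125,0.),(.46,-.03,.12,.05),(.4563,.1465,.10,.16))"
```

```text
[ 0.4576 -0.3242  0.1273] [-3.1411  0.0005 -0.0002]
(0.46, -0.03, 0.12, 0.05) -> [   2. -293.    5.] twist -0.05
(0.4563, 0.1465, 0.1, 0.16) -> [   5.1 -176.5   20. ] twist -0.11
```

View pics/w6.png

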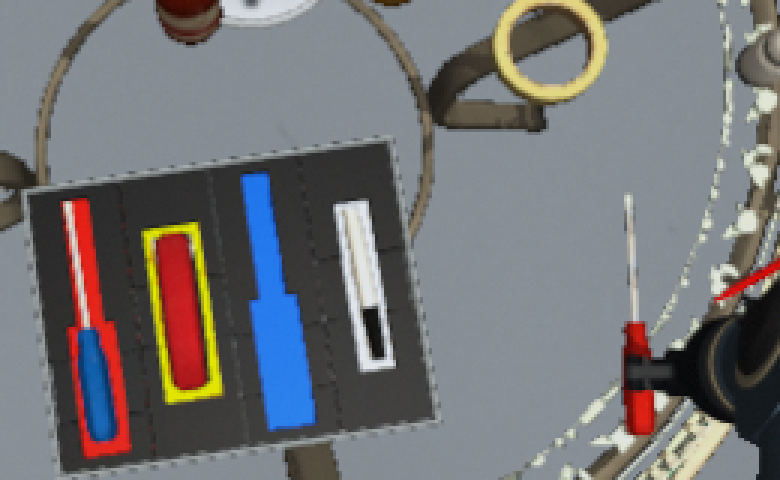

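The stapler and marker sit in their pockets, and the red driver lies straight on the table. Now the blue one.

Call:
move_arm --commands '[0, -37, 1, 0, -0.08, 0, -74, 2, 0, -0.08, 1, -111, 3, 0, -0.08, 1, -148, 4, -0.01, -0.08, 1, -185, 5, -0.02, -0.08, 2, -222, 5, -0.03, -0.08, 2, -259, 5, -0.04, -0.08, 2, -293, 5, -0.05, -0.08]'

```text
time_s: 19.12
ee_pos: [0.46, -0.0293, 0.1214]
tool_rot: [3.141, -0.001, 0.051]
wrist_force: [1.5, -0.0, 0.4]
opening: 0.0393
gripper_force: 0.0
```

Call:
move_arm --commands '[1, -35, 4, -0.03, -0.08, 2, -70, 8, -0.06, -0.08, 3, -105, 12, -0.09, -0.08, 4, -140, 16, -0.11, -0.08, 5, -170, 20, -0.11, -0.08, 5, -176, 20, -0.11, -0.08, 5, -176, 20, -0.11, -0.08, 5, -176, 20, -0.11, -0.08]'

```text
time_s: 19.78
ee_pos: [0.4563, 0.144, 0.101]
tool_rot: [3.141, -0.0, 0.16]
wrist_force: [0.2, -0.2, -0.4]
opening: 0.0395
gripper_force: 0.0
```

```bash
python3 -c "
from h import *
s=observe();print(s['ee_pos'],s['tool_rot'])
chain(None,(.4563,.1465,.012,.16))"
```

```text
[0.45632728 0.14401536 0.10097208] [ 3.14079165e+00 -1.22396871e-05  1.59848746e-01]
(0.4563, 0.1465, 0.012, 0.16) -> [ 0.4 -2.5 89. ] twist -0.0
```

Call:
move_arm --commands '[0, 0, 0, 0, -0.08, 0, -1, 20, 0, -0.08, 0, -1, 40, 0, -0.08, 0, -1, 60, 0, -0.08, 0, -1, 72, 0, -0.08, 0, -1, 82, 0, -0.08, 0, -1, 87, 0, -0.08, 0, -1, 88, 0, -0.08]'

```text
time_s: 20.45
ee_pos: [0.456, 0.1445, 0.0123]
tool_rot: [3.141, 0.001, 0.158]
wrist_force: [0.2, -0.1, 0.1]
opening: 0.0392
gripper_force: 0.0
```

Call:
move_arm --commands '[0, 0, 0, 0, -0.12, 0, 0, 0, 0, -0.25, 0, 0, 0, 0, -0.4, 0, 0, 0, 0, -0.6, 0, 0, 0, 0, -0.7, 0, 0, 0, 0, -0.7, 0, 0, 0, 0, -0.7, 0, 0, 0, 0, -0.7]' --force 50

```text
time_s: 21.12
ee_pos: [0.4568, 0.1457, 0.0139]
tool_rot: [3.141, -0.002, 0.16]
wrist_force: [-0.6, -1.6, 6.3]
opening: 0.0246
gripper_force: 49.0
```

```bash
python3 -c "
from h import *
s=observe();print(s['ee_pos'],s['opening'],s['gripper_force'],s['wrist_force'])
w=(*s['ee_pos'],.16)
chain(w,(*w[:2],.10,.16),(.474,-.016,.11,.143))"
```

```text
[0.45681495 0.14569223 0.01389785] 0.024646192047104207 49.01617616415024 [-0.64707456 -1.56550741  6.28725306]
(np.float64(0.4568149513807709), np.float64(0.14569223177071944), 0.1, 0.16) -> [  0.    0.  -86.1] twist -0.0
(0.474, -0.016, 0.11, 0.143) -> [ -8.8 162.4 -10. ] twist 0.017
```

Call:
move_arm --commands '[0, 0, -5, 0, -0.7, 0, 0, -20, 0, -0.7, 0, 0, -45, 0, -0.7, 0, 0, -70, 0, -0.7, 0, 0, -90, 0, -0.7, -1, 20, -96, 0.01, -0.7, -3, 50, -96, 0.017, -0.7, -5, 85, -96, 0.017, -0.7]'

```text
time_s: 21.78
ee_pos: [0.4651, 0.0618, 0.1102]
tool_rot: [-3.141, -0.003, 0.147]
wrist_force: [0.4, -0.2, -0.8]
opening: 0.0244
gripper_force: 49.4
```

Call:
move_arm --commands '[-1, 30, 0, 0, -0.7, -3, 60, 0, 0, -0.7, -4, 77, 0, 0, -0.7, -4, 77, 0, 0, -0.7, -4, 77, 0, 0, -0.7, -4, 77, 0, 0, -0.7, -4, 77, 0, 0, -0.7, -4, 77, 0, 0, -0.7]'

```text
time_s: 22.45
ee_pos: [0.4717, -0.0145, 0.109]
tool_rot: [-3.141, -0.0, 0.145]
wrist_force: [-0.7, 0.0, 0.0]
opening: 0.0247
gripper_force: 49.4
```

Call:
move_arm --commands '[0, 0, 0, 0, -0.7, 0, 0, 0, 0, -0.7, 0, 0, 0, 0, -0.7, 0, 0, 0, 0, -0.7, 0, 0, 0, 0, -0.7, 0, 0, 0, 0, -0.7, 0, 0, 0, 0, -0.7, 0, 0, 0, 0, -0.7]'

```text
time_s: 23.12
ee_pos: [0.4717, -0.0159, 0.1089]
tool_rot: [3.142, -0.0, 0.143]
wrist_force: [-0.0, 0.1, -0.3]
opening: 0.0247
gripper_force: 49.4
```

```bash
python3 -c "
from h import *
s=observe(); print(s['ee_pos'],s['tool_rot'],s['opening'])
cv2.imwrite('pics/w7.png',grab_frame('wrist'))"
```

```text
[ 0.47171152 -0.01592214  0.10890205] [ 3.14150159e+00 -2.65614025e-05  1.42780826e-01] 0.02469095394229622
```

View pics/w7.png

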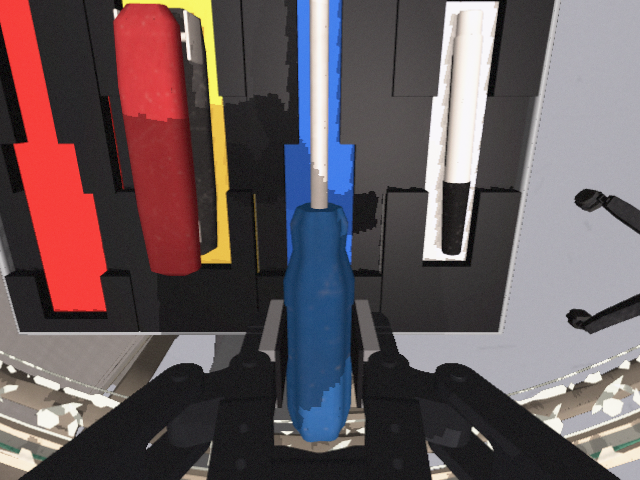

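The blue handle runs from (319,207) to (319,441) on axis. The pocket shoulder is (285,145)-(353,145), and the groove centre is at about 319.

```bash
python3 -c "
from h import *
p=px2w('wrist',[(319,207),(319,441),(285,145),(353,145)],[.116,.116,.007,.007])
u=np.array([np.cos(.143),np.sin(.143),0]);v=np.array([-u[1],u[0],0])
c=p[2:4].mean(0)-.001*u
print('insert c',c)
for q in p: print(np.round(q,4),'insert y',round(-(q-c)@u,4),'across',round((q-c)@v,4))
print(np.linalg.norm(p[0]-p[1]))
"
```

```text
insert c [ 0.52976355 -0.00856312  0.007     ]
[ 0.5204 -0.0099  0.116 ] insert y 0.0095 across -0.0
[ 0.4171 -0.0249  0.116 ] insert y 0.1139 across -0.0001
[0.5278 0.0118 0.007 ] insert y -0.001 across 0.0204
[ 0.5337 -0.0286  0.007 ] insert y -0.001 across -0.0204
0.10435750716132593
```

Call:
move_arm --commands '[2, 0, 20, 0, -0.7, 4, 0, 45, 0, -0.7, 4, 0, 65, 0, -0.7, 4, 0, 80, 0, -0.7, 4, 0, 89, 0, -0.7, 4, 0, 93, 0, -0.7, 4, 0, 94, 0, -0.7, 4, 0, 94, 0, -0.7]'

```text
time_s: 23.83
ee_pos: [0.4761, -0.0153, 0.0153]
tool_rot: [3.141, -0.001, 0.143]
wrist_force: [0.2, 0.1, -0.4]
opening: 0.0243
gripper_force: 49.4
```

Call:
move_arm --commands '[0, 0, 0, 0, -0.5, 0, 0, 0, 0, -0.3, 0, 0, 0, 0, -0.1, 0, 0, 0, 0, -0.1, 0, 0, -20, 0, -0.1, 0, 0, -50, 0, -0.1, 0, 0, -85, 0, -0.1, 0, 0, -110, 0, -0.1]'

```text
time_s: 24.5
ee_pos: [0.4763, -0.0151, 0.1274]
tool_rot: [3.141, -0.002, 0.143]
wrist_force: [1.3, -0.2, 0.2]
opening: 0.0383
gripper_force: 0.0
```

```bash
python3 -c "
from h import *
s=observe(); print(s['ee_pos'],s['tool_rot'],s['opening'])
w=(*s['ee_pos'],.143)
chain(w,(.46,-.22,.12,0.05),(.4579,-.3235,.09,0.),(.4579,-.3235,.006,0.))"
```

```text
[ 0.4763214  -0.0151033   0.12742225] [ 3.14127141e+00 -2.33727132e-03  1.43076661e-01] 0.03834050973572784
(0.46, -0.22, 0.12, 0.05) -> [-45.4 200.5   7.4] twist 0.093
(0.4579, -0.3235, 0.09, 0.0) -> [ -7.3 103.3  30. ] twist 0.05
(0.4579, -0.3235, 0.006, 0.0) -> [ 0.  0. 84.] twist -0.0
```

Call:
move_arm --commands '[-7, 30, 1, 0.02, 0.2, -14, 60, 2, 0.04, 0.2, -21, 90, 4, 0.06, 0.2, -28, 120, 6, 0.08, 0.2, -35, 150, 7, 0.093, 0.2, -40, 180, 7, 0.093, 0.2, -45, 200, 7, 0.093, 0.2, -45, 200, 7, 0.093, 0.2]'

```text
time_s: 25.17
ee_pos: [0.4586, -0.2252, 0.1181]
tool_rot: [3.139, -0.0, 0.042]
wrist_force: [-0.2, 0.0, 0.8]
opening: 0.0512
gripper_force: 0.0
```

Call:
move_arm --commands '[-2, 30, 8, 0.02, 0.2, -4, 60, 16, 0.04, 0.2, -6, 85, 24, 0.05, 0.2, -7, 103, 30, 0.05, 0.2, -7, 103, 30, 0.05, 0.2, -7, 103, 30, 0.05, 0.2, -7, 103, 30, 0.05, 0.2, -7, 103, 30, 0.05, 0.2]'

```text
time_s: 25.83
ee_pos: [0.4584, -0.3211, 0.0884]
tool_rot: [-3.141, -0.001, 0.002]
wrist_force: [-0.0, -0.1, 0.3]
opening: 0.051
gripper_force: 0.0
```

```bash
python3 -c "
from h import *
s=observe(); print(s['ee_pos'],s['tool_rot'],s['opening'])
cv2.imwrite('pics/w8.png',grab_frame('wrist'))"
```

```text
[ 0.4584007  -0.321112    0.08837655] [-3.14113251e+00 -6.71138234e-04  2.36525652e-03] 0.05099626946206887
```

View pics/w8.png

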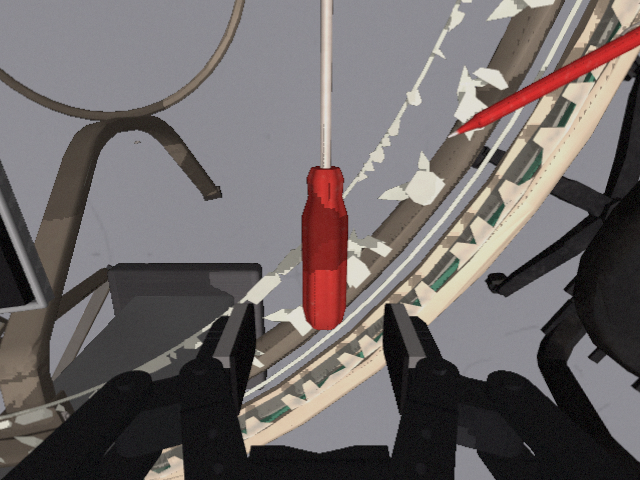

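The red handle spans (325,168)-(325,328) between the fingers, so I'll descend and grip.

Call:
move_arm --commands '[0, 1, 0, 0, 0.2, 0, 1, 20, 0, 0.2, 0, 1, 40, 0, 0.2, 0, 1, 55, 0, 0.2, 0, 1, 68, 0, 0.2, 0, 1, 76, 0, 0.2, 0, 1, 81, 0, 0.2, 0, 1, 81, 0, 0.2]'

```text
time_s: 26.55
ee_pos: [0.4575, -0.3234, 0.0063]
tool_rot: [-3.141, 0.001, 0.0]
wrist_force: [-0.9, -0.3, -0.5]
opening: 0.0513
gripper_force: 0.0
```

Call:
move_arm --commands '[0, 0, 0, 0, 0, 0, 0, 0, 0, -0.2, 0, 0, 0, 0, -0.4, 0, 0, 0, 0, -0.6, 0, 0, 0, 0, -0.7, 0, 0, 0, 0, -0.7, 0, 0, 0, 0, -0.7, 0, 0, 0, 0, -0.7]' --force 50

```text
time_s: 27.22
ee_pos: [0.4584, -0.3243, 0.008]
tool_rot: [3.141, -0.001, -0.0]
wrist_force: [-1.9, 0.8, 6.1]
opening: 0.0246
gripper_force: 49.2
```

```bash
python3 -c "
from h import *
s=observe();print(s['ee_pos'],s['opening'],s['gripper_force'],s['wrist_force'])
w=(*s['ee_pos'],.0)
chain(w,(*w[:2],.12,.0),(.465,-.09,.12,.07),(.4525,.1443,.11,.143))"
```

```text
[ 0.45836194 -0.3242576   0.00803364] 0.02457696399982964 49.19893193989992 [-1.93111577  0.84444957  6.09223851]
(np.float64(0.4583619395524917), np.float64(-0.3242576003715969), 0.12, 0.0) -> [   0.    0. -112.] twist -0.0
(0.465, -0.09, 0.12, 0.07) -> [   6.6 -234.3   -0. ] twist -0.07
(0.4525, 0.1443, 0.11, 0.143) -> [   3.9 -234.6   10. ] twist -0.073
```

Call:
move_arm --commands '[0, 0, -5, 0, -0.7, 0, 0, -20, 0, -0.7, 0, 0, -45, 0, -0.7, 0, 0, -75, 0, -0.7, 0, 0, -105, 0, -0.7, 0, 0, -112, 0, -0.7, 0, 0, -112, 0, -0.7, 0, 0, -112, 0, -0.7]'

```text
time_s: 27.88
ee_pos: [0.4573, -0.3238, 0.1187]
tool_rot: [3.141, 0.0, -0.0]
wrist_force: [0.6, -0.4, -2.5]
opening: 0.0248
gripper_force: 49.5
```

Call:
move_arm --commands '[1, -28, 0, 0, -0.7, 2, -58, 0, -0.01, -0.7, 3, -88, 0, -0.02, -0.7, 4, -118, 0, -0.03, -0.7, 5, -148, 0, -0.04, -0.7, 5, -178, 0, -0.05, -0.7, 6, -208, 0, -0.06, -0.7, 7, -234, 0, -0.07, -0.7]'

```text
time_s: 28.55
ee_pos: [0.463, -0.0877, 0.1171]
tool_rot: [-3.14, 0.004, 0.071]
wrist_force: [0.4, -0.0, -0.8]
opening: 0.0242
gripper_force: 49.5
```

Call:
move_arm --commands '[1, -30, 1, -0.01, -0.7, 1, -60, 3, -0.02, -0.7, 2, -90, 4, -0.03, -0.7, 2, -120, 5, -0.04, -0.7, 3, -150, 6, -0.05, -0.7, 3, -180, 8, -0.06, -0.7, 4, -210, 10, -0.073, -0.7, 4, -235, 10, -0.073, -0.7]'

```text
time_s: 29.22
ee_pos: [0.4505, 0.1465, 0.1069]
tool_rot: [-3.141, 0.004, 0.145]
wrist_force: [1.3, 0.1, -0.9]
opening: 0.0247
gripper_force: 49.5
```

Call:
move_arm --commands '[0, 0, 0, 0, -0.7, 0, 0, 0, 0, -0.7, 0, 0, 0, 0, -0.7, 0, 0, 0, 0, -0.7, 0, 0, 0, 0, -0.7, 0, 0, 0, 0, -0.7, 0, 0, 0, 0, -0.7, 0, 0, 0, 0, -0.7]'

```text
time_s: 29.88
ee_pos: [0.4525, 0.1443, 0.1089]
tool_rot: [3.141, -0.0, 0.142]
wrist_force: [0.1, 0.2, -0.9]
opening: 0.0244
gripper_force: 49.5
```

```bash
python3 -c "
from h import *
s=observe(); print(s['ee_pos'],s['tool_rot'],s['opening'])
cv2.imwrite('pics/w9.png',grab_frame('wrist'))"
```

```text
[0.45249977 0.14431067 0.10894479] [ 3.14138208e+00 -1.61595442e-04  1.41888960e-01] 0.02438429266339084
```

View pics/w9.png

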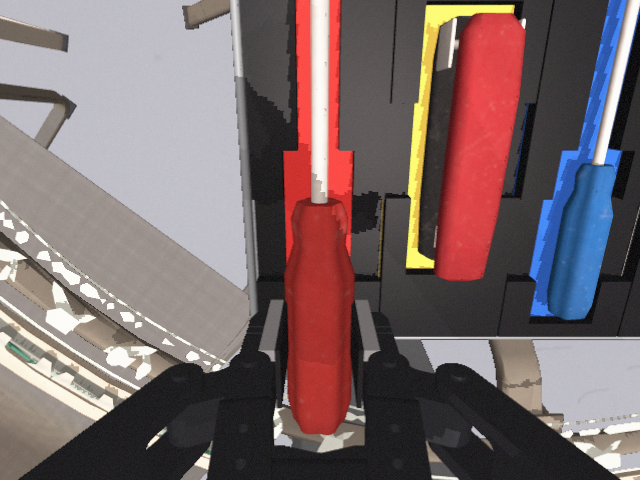

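Call:
move_arm --commands '[-1, 0, 20, 0, -0.7, -2, 0, 45, 0, -0.7, -2, 0, 65, 0, -0.7, -2, 0, 80, 0, -0.7, -2, 0, 88, 0, -0.7, -2, 0, 92, 0, -0.7, -2, 0, 93, 0, -0.7, -2, 0, 93, 0, -0.7]'

```text
time_s: 30.6
ee_pos: [0.4507, 0.1447, 0.0164]
tool_rot: [3.142, -0.001, 0.143]
wrist_force: [0.5, -0.4, -1.0]
opening: 0.0245
gripper_force: 49.5
```

Call:
move_arm --commands '[0, 0, 0, 0, -0.5, 0, 0, 0, 0, -0.3, 0, 0, 0, 0, -0.1, 0, 0, 0, 0, -0.1, 0, 0, -20, 0, -0.1, 0, 0, -50, 0, -0.1, 0, 0, -85, 0, -0.1, 0, 0, -120, 0, -0.1]'

```text
time_s: 31.27
ee_pos: [0.4498, 0.1445, 0.137]
tool_rot: [-3.141, 0.001, 0.143]
wrist_force: [0.3, -0.2, 0.1]
opening: 0.0384
gripper_force: 0.0
```

Call:
move_arm --commands '[8, -30, -10, 0, -0.1, 16, -60, -20, 0, -0.1, 24, -90, -30, 0, -0.1, 32, -120, -30, 0, -0.1, 40, -150, -30, 0, -0.1, 45, -180, -30, 0, -0.1, 45, -210, -30, 0, -0.1, 45, -220, -30, 0, -0.1]'

```text
time_s: 31.93
ee_pos: [0.4618, 0.374, 0.1663]
tool_rot: [-3.138, -0.0, 0.148]
wrist_force: [-0.7, 0.4, 0.9]
opening: 0.0382
gripper_force: 0.0
```

```bash
python3 -c "
from h import *
s=observe(); print(s['ee_pos'],s['time_s'])
im=grab_frame('top');cv2.imwrite('pics/t10.png',cv2.resize(im[150:350,180:446],None,fx=3,fy=3,interpolation=cv2.INTER_CUBIC))"
```

```text
[0.46184709 0.37395689 0.16627097] 31.9333
```

View pics/t10.png

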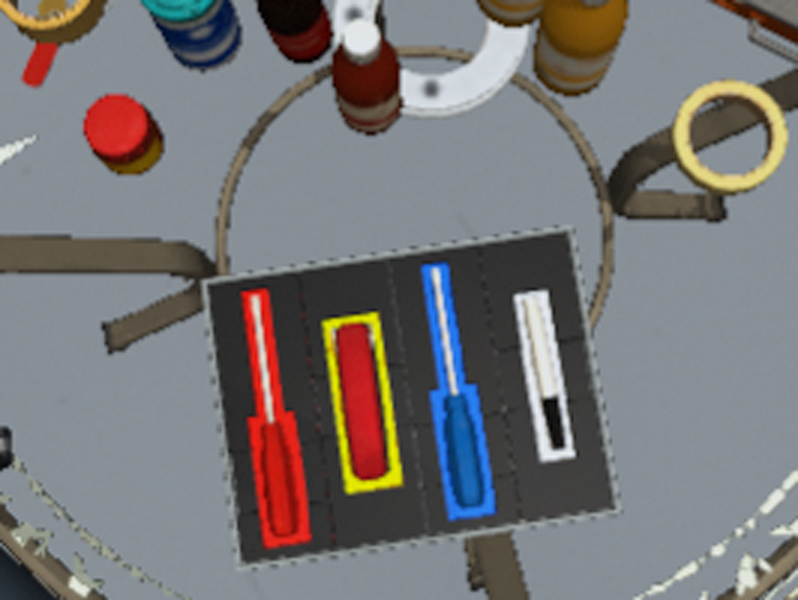

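All four tools sit inside their own pockets: the red handle ends at (288,537), the blue at (470,508), the stapler centre is at (362,400) and the marker centre at (545,375). Jar and tape have not moved, and the arm is clear. Handing in.

```bash
python3 -c "
from plant import *
print(job_done())"
```

```text
the job is handed in; nothing more can be done
None
```

I put all four tools into their own cut-outs and handed the job in at about 32 s; the last top picture shows each one in its pocket, and neither the jar nor the tape roll was moved, but no verdict came back from the hand-in.

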